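Release the slide lock and run the board under the magnifier

TASK

Press the red lock button on the blue carriage with the fingertips and, keeping it held down all the way, slide the carriage along its rails until it is against the end stop on the magnifier's side, so that the circuit board lies under the lens. Then let the button spring back up and move clear. Only press and push, lift nothing, do not touch the magnifier, and leave the eyepiece, battery and lens cap where they stand.

Things in the scene. Friction and masses are not known exactly. Their poses are not given: they have to be found in the camera images.
- stage: Slide stage, fixed to the bench: aluminium base plate 165 x 360 x 10 mm with a dark end block (end stop) at each end and two steel rails along its own y axis. Origin on the bench surface under the middle of the rails, x roughly away from the robot, z up. End blocks are 42 mm high. Its yaw and place vary.
- carriage (a joint): Slide of the blue carriage along the stage's +y axis, in m: 0 mid-stage (the start), +0.10 against the +y end stop, -0.10 against the -y one. The carriage is 145 mm across by 85 mm along the rails, top 39 mm above the bench. It is locked while the button is up and must not be forced then; with the button down it slides against about 1 N of friction.
- lock_button (a joint): Travel of the red lock button on the carriage, in m: 0 up (locked), 0.006 fully down. It moves straight down from about 3 N, is fully down at about 6 N, and springs back when let go. Its pin comes clear of the toothed lock bar past 0.003; the teeth are 10 mm apart, with a gap at the start and at each end stop, so let up anywhere it locks again at the next gap.
- button_top (a point): Centre of the red button's top face, 46 mm above the bench when up; rides with the carriage at x = -0.045 in the stage's frame. The button is 44 mm along the rails by 34 mm across. A blue cheek stands at each end of it along the rails: inner faces 50 mm apart, tops 12 mm above the raised button; across the rails it is open. A fingertip can drag by friction or push on a cheek.
- board (a point): Centre of the top of the green circuit board (50 x 74 mm) screwed to the rear of the carriage, 47 mm above the bench; rides with the carriage, at x = +0.048 in the stage's frame.
- magnifier: Inspection magnifier, fixed: foot 40 x 56 mm, post 80 mm high, black-rimmed round lens 56 mm across on an arm, 83 mm above the bench. Origin under the foot, behind the rails at x = +0.122, y = +0.10 or -0.10 in the stage's frame: it stands at either end, and that end is the one wanted. The lens centre is 74 mm from the origin along the stage's -x.
- board_rack: Grey rack with three upright green boards, 44 x 70 x 54 mm, fixed behind the rails at the other end of the stage. Origin under its middle. The carriage is not wanted at this end.
- eyepiece: Loose black eyepiece, 34 mm across and 42 mm high, standing behind the middle of the stage. Origin at the centre of its underside. Leave alone.
- battery: Loose green and yellow battery, 15 mm across and 50 mm high, standing beyond the +y end of the stage. Origin at the centre of its underside. Leave alone.
- lens_cap: Loose black round lens cap, 56 mm across and 13 mm high, lying in front of the stage on the robot's side. Origin at the centre of its underside. Leave alone.

How it is judged:
By the outcome, as a careful person would: the job done as asked, in the order asked, and still so for the second after the job is handed in, with the robot touching nothing.
It also fails if it takes over 32 s, if anything falls off the work surface, if the arm or the gripper's body presses on something with over 40 N, if the wrist force passes 120 N, or if a joint passes its speed limit or range.

ROBOT

A 6-joint arm with a two-finger parallel gripper is mounted at the origin on a cart in front of the work surface, level with it; the furniture and walls round the work are solid. World frame = base frame: x ahead of the robot, y to its left, z up, the work surface at z = 0. Lengths are in mm, angles in rad, forces in N, time in s.
With the tool pointing down it reaches from about 350 to 775 mm from the base axis. Payload 7.3 kg.
Tool frame: the origin (TCP) lies at the very end of the fingers, on their centre line; the grasp point (between the pads) lies 19 mm behind it; z points along the fingers, y is the line along which they close (so a half turn about z gives the same grasp; the last joint's range is limited). The gripper opens to 92 mm and grips with 3 to 60 N. Pads are 19 mm wide; open, the fingers measure 130 mm over their backs; the gripper's body (75 mm by 190 mm) begins 47 mm behind the grasp point.
Start: joints at [-1.329, 0.342, 1.524, -0, 1.275, -0.146], TCP at [198.554, -486.026, 226.741] pointing down, gripper open.
Joint ranges: [-2.53, 2.53], [-0.77, 2.02], [0.04, 2.7], [-1, 4.14], [0.28, 2.66], [-3.11, 3.11]. Speed limits (rad/s): [2.57, 2.57, 3.14, 3.14, 3.14, 3.14].

INTERFACE

Orientations are given as [roll, pitch, yaw] about the fixed x, y, z axes, in that order (R = Rz(yaw) Ry(pitch) Rx(roll)).
In Python, from plant import bot gives the robot as it stands.
- The arm moves only by the tool jog_arm, never from a script. Its argument "targets" is a list of rows, each an object with "xyz": the shift along the tool's x, y, z as a fraction of full scale, a list of three; "spin": the turn about the tool's z as a fraction of full scale. In form: [{"xyz": [x, y, z], "spin": spin}, ...]. A call has exactly 10 rows; each row shifts and turns the commanded pose from where the row before left it, along the tool's axes as they then stand; what a row does not reach is not made up. Full scale, the value 1, is 80 mm for a shift and 0.1 rad for a turn. A row lasts 1/8 s, in which the tool goes at most 62.5 mm and 10.7 degrees, less where a joint would pass 70% of its speed; a pose out of reach is approached as far as the arm can. A call with a number of a shift or a turn outside -1 to 1 is refused whole. A call with a gripper value outside its range is refused whole. "gripper" is the opening in per cent of the stroke, from 0 (shut) to 100 (fully open), set as the call begins (left out, the last holds). The fingers move at their own pace and stop on an object; the grip force is fixed at half the most. Time passes only in rows, so rows that do not move let the fingers close, or fill a call up. It gives the time, the measured TCP pose, the force, the opening and the grip force at its end, in the units of the state.
- bot.get_obs(): the state, without advancing time (a new reading comes with each control period).
- bot.capture(name): name is "scene" or "top"; returns the picture (400x640x3 uint8, blue, green, red); there is no depth.
- bot.get_calibration(name): a dict with "vfov" (degrees; the focal length in pixels is half the picture's height over the tangent of half this angle, whatever the lens; pixels are square), "cx", "cy" (the principal point, pixels), "eye" and "rotation" of the camera in the world. Camera axes: x right, y down, z forward; pixel columns grow to the right and rows downward; lengths in mm; the calibration is good to about 2 mm. A picture is of the moment at which its call begins. get_calibration takes no time and is no camera call.
- bot.close_job(): hands the job in; it is judged then, once.
The state is a dict: "time": time; "joint_positions": joint angles; "dq": joint speeds; "tau": joint torques, N m; "tool_pos": TCP position; "tcp_rot": TCP orientation; "contact_force": force on the tool from outside, world axes, zero at the start; "moment": the same for the moment, N m; "grip_width": finger opening in mm; "finger_force": force on a finger pad.
Only numpy, scipy, OpenCV 4.12 (cv2) and the standard library are available. Lean on these libraries where they do the work, as an engineer would, in place of code of your own. Each camera call takes 0.05 s, during which the arm holds its last target. There are 200 camera calls.

## Working session

There is one attempt and no reset: what is moved stays moved. The work goes in short steps, Python scripts to look and compute and a tool call to move; the robot and the scene stay as the last step left them, time stands still between calls to the robot, and variables do not carry over. Pictures are saved under pics/ and viewed, at most 10 in all, crops included, and the job is handed in when it is done.

Besides the shell and the picture viewer there is one more tool, called after "Emit:" as name(argument=value, ...) on one line, values as JSON. jog_arm: Moves the arm, as the interface text tells. Shift numbers are shares of 80 mm and turn numbers shares of 0.1 rad, none past 1 either way. Its arguments: {"type":"object","properties":{"targets":{"type":"array","items":{"type":"object","properties":{"xyz":{"type":"array","items":{"type":"number"}},"spin":{"type":"number"}}}},"gripper":{"type":"number"}},"required":["targets"]}

```bash
mkdir -p pics
python3 - <<'E'
from plant import bot
import cv2
for n in("scene","top"):
    cv2.imwrite(f"pics/{n}0.png",bot.capture(n)); print(n,bot.get_calibration(n))
print(bot.get_obs())
E
```

```text
scene {'vfov': 42.566803973275, 'cx': 315.418317431543, 'cy': 194.80646595363237, 'eye': array([-66.02403409, 386.15274225, 703.08429527]), 'rotation': array([-2.3053837 , -0.01215826, -2.01348421])}
top {'vfov': 44.184376737613164, 'cx': 325.56045489630003, 'cy': 187.72540339959647, 'eye': array([ 358.28330108,   50.56875069, 1159.25328631]), 'rotation': array([-2.97589267,  0.00685053, -1.60001201])}
{'time': 0.1, 'joint_positions': array([-1.32898011e+00,  3.42647212e-01,  1.52491670e+00,  3.00986108e-05,
        1.27539628e+00, -1.45988262e-01]), 'dq': array([ 0.00104436, -0.00121213, -0.00149065,  0.00070279,  0.00034802,
       -0.00077898]), 'tau': array([ 8.47632346e-04, -4.32005775e+01, -2.44694334e+01,  7.18354108e-02,
        5.26257267e-02, -5.48382468e-05]), 'tool_pos': array([ 198.48039533, -485.64802961,  226.11915995]), 'tcp_rot': array([-3.14024385e+00, -2.27412999e-04,  3.87795540e-01]), 'contact_force': array([ 0.38392128,  0.41681051, -0.30475431]), 'moment': array([-0.00826535, -0.02698644, -0.00785475]), 'finger_force': 0.0, 'grip_width': 91.80073355629719}
```

View pics/scene0.png

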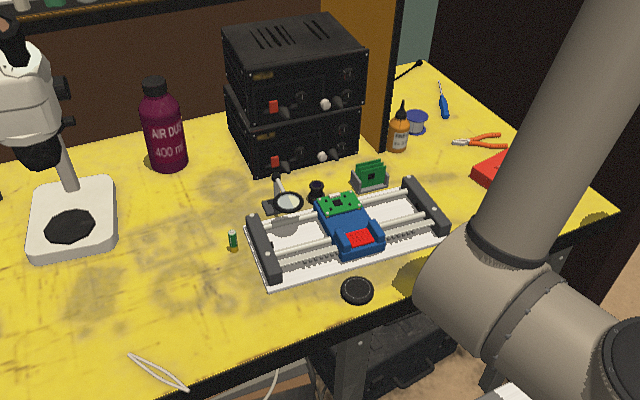

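View pics/top0.png

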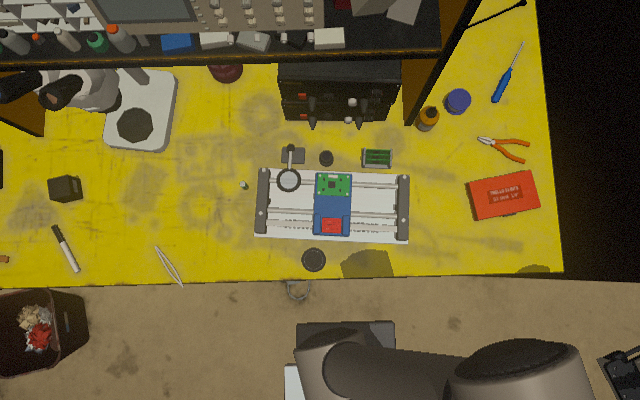

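The stage is at about (330,205) in the top view. The magnifier is on the left, which is the +y end, and the red button is at about (331,226) in top and (359,237) in scene.

```bash
cat > h.py <<'E'
from plant import bot
import cv2,numpy as np
from scipy.spatial.transform import Rotation as R
def cam(n):
    c=bot.get_calibration(n); f=200/np.tan(np.radians(c["vfov"]/2))
    return c["eye"],R.from_euler("xyz",c["rotation"]).as_matrix(),f,c["cx"],c["cy"]
def ray(n,p):
    e,M,f,cx,cy=cam(n); d=M@[(p[0]-cx)/f,(p[1]-cy)/f,1]; return e,d/np.linalg.norm(d)
def plane(n,p,z):
    e,d=ray(n,p); return e+d*(z-e[2])/d[2]
def two(p,q):
    (a,d),(b,g)=ray("scene",p),ray("top",q)
    t=np.linalg.lstsq(np.c_[d,-g],b-a,rcond=None)[0]
    P,Q=a+d*t[0],b+g*t[1]; return (P+Q)/2,np.linalg.norm(P-Q)
def blob(im,kind,roi):
    x0,y0,x1,y1=roi; h=cv2.cvtColor(im,cv2.COLOR_BGR2HSV); H,S,V=cv2.split(h)
    m={"red":((H<8)|(H>172))&(S>150)&(V>100),"blue":(H>100)&(H<125)&(S>120)&(V>50),"green":(H>50)&(H<85)&(S>100)&(V>50),"dark":(V<95)&(S<80)}[kind].astype(np.uint8)
    z=np.zeros_like(m); z[y0:y1,x0:x1]=m[y0:y1,x0:x1]
    cs=cv2.findContours(z,0,1)[0]; return sorted(cs,key=cv2.contourArea)[::-1]
def cen(c):
    return np.array(cv2.minAreaRect(c)[0])
E
python3 - <<'E'
from h import *
t=bot.capture("top"); s=bot.capture("scene")
rt=blob(t,"red",(310,210,355,245))[0]; rs=blob(s,"red",(330,220,390,255))[0]
print(cen(rt),cen(rs),cv2.minAreaRect(rt)[1],two(cen(rs),cen(rt)),plane("top",cen(rt),46),plane("scene",cen(rs),46))
gt=blob(t,"green",(305,165,360,205))[0]; gs=blob(s,"green",(300,185,370,220))[0]
print("board",cen(gt),cen(gs),two(cen(gs),cen(gt)),plane("top",cen(gt),47))
for roi in((250,160,272,240),(394,165,414,245)):
    c=blob(t,"dark",roi)[0]; print(cen(c),cv2.minAreaRect(c)[1:],plane("top",cen(c),42))
cv2.imwrite("pics/t1.png",cv2.resize(t[140:280,230:430],None,fx=4,fy=4,interpolation=2))
E
```

```text
[331. 225.] [359.88458252 237.07691956] (14.0, 18.0) (array([458.73260029,  42.44640579,  42.60948058]), np.float64(1.1964324774245592)) [458.78167073  42.95184148  46.        ] [455.66548875  43.74564075  46.        ]
board [333.10638428 184.26696777] [339.05886841 202.76087952] (array([552.51129915,  34.94563321,  42.80057919]), np.float64(0.5638265824714781)) [551.94228999  35.23544073  47.        ]
[266.50003052 206.50001526] ((2.3566598892211914, 10.791020393371582), 7.125016689300537) [505.87011819 189.00571858  42.        ]
[396.5 221. ] ((30.0, 3.0), 90.0) [ 463.79653413 -106.03979672   42.        ]
```

View pics/t1.png

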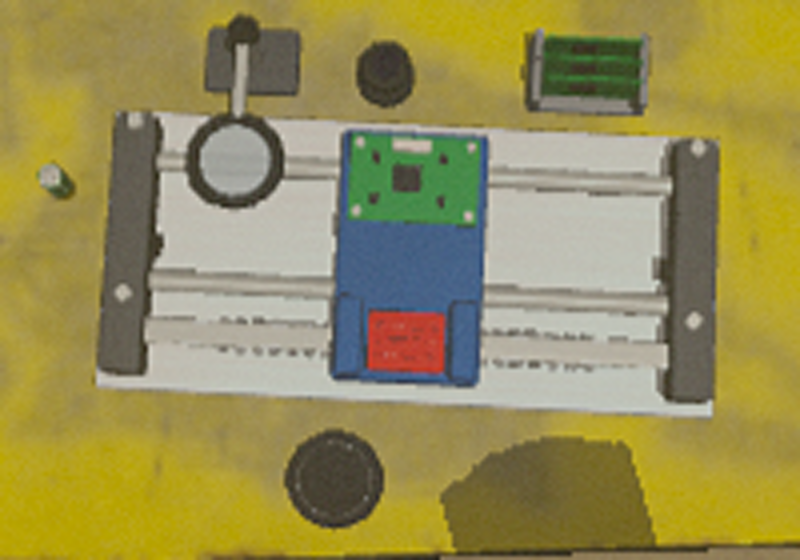

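Emit:
jog_arm(targets=[{"xyz": [0.25,-0.2,0],"spin": 0},{"xyz": [0.5,-0.4,0],"spin": 0},{"xyz": [0.5,-0.4,0],"spin": 0},{"xyz": [0.5,-0.4,0],"spin": 0},{"xyz": [0.5,-0.45,0],"spin": 0},{"xyz": [0.5,-0.45,0],"spin": 0},{"xyz": [0.5,-0.45,0],"spin": 0},{"xyz": [0.5,-0.45,0],"spin": 0},{"xyz": [0.5,-0.45,0],"spin": 0},{"xyz": [0.25,-0.2,0],"spin": 0}], gripper=0)

```text
time: 1.45
tool_pos: [415.9, -62.4, 226.7]
tcp_rot: [-3.141, -0.0, 0.39]
contact_force: [1.2, -1.2, 0.0]
grip_width: 1.0
finger_force: 0.0
```

Emit:
jog_arm(targets=[{"xyz": [0,0,0],"spin": 0.5},{"xyz": [0,0,0],"spin": 0.5},{"xyz": [0,0,0],"spin": 0.5},{"xyz": [0,0,0],"spin": 0.5},{"xyz": [0,0,0],"spin": 0.5},{"xyz": [0,0,0],"spin": 0.5},{"xyz": [0,0,0],"spin": 0.5},{"xyz": [0,0,0],"spin": 0.5},{"xyz": [0,0,0],"spin": 0.5},{"xyz": [0,0,0],"spin": 0.16}])

```text
time: 2.7
tool_pos: [415.3, -64.7, 226.6]
tcp_rot: [3.142, 0.0, -0.079]
contact_force: [0.2, -0.1, 0.9]
grip_width: 0.5
finger_force: 0.0
```

Emit:
jog_arm(targets=[{"xyz": [0.06,-0.2,0.1],"spin": 0},{"xyz": [0.06,-0.2,0.1],"spin": 0},{"xyz": [0.06,-0.2,0.2],"spin": 0},{"xyz": [0.06,-0.2,0.2],"spin": 0},{"xyz": [0.06,-0.2,0.2],"spin": 0},{"xyz": [0.06,-0.2,0.2],"spin": 0},{"xyz": [0.06,-0.186,0.2],"spin": 0},{"xyz": [0,0,0.2],"spin": 0},{"xyz": [0,0,0.2],"spin": 0},{"xyz": [0,0,0.1],"spin": 0}])

```text
time: 3.95
tool_pos: [457.2, 43.4, 89.7]
tcp_rot: [3.141, 0.001, -0.078]
contact_force: [0.6, 0.1, -0.6]
grip_width: 0.2
finger_force: 0.0
```

Run:
```python
from h import *
o=bot.get_obs(); print(o["tool_pos"],o["tcp_rot"],o["contact_force"])
s=bot.capture("scene");t=bot.capture("top")
a=cv2.resize(s[160:300,290:430],None,fx=4,fy=4,interpolation=2)
b=cv2.resize(t[160:300,290:350],None,fx=4,fy=4,interpolation=2)
cv2.imwrite("pics/n1.png",np.hstack([a,b]))
e,M,f,cx,cy=cam("scene")
def pr(P): q=M.T@(np.array(P)-e); return q[:2]/q[2]*f+[cx,cy]
print("tcp px",pr(o["tool_pos"]), "button px",pr([457.5,43.2,46]))
```

```text
[457.1816069   43.36337153  89.71077992] [ 3.14149209e+00  1.35181403e-03 -7.78063693e-02] [ 0.55395123  0.13281    -0.61915809]
tcp px [361.45517537 218.72971658] button px [359.64863919 236.28742229]
```

View pics/n1.png

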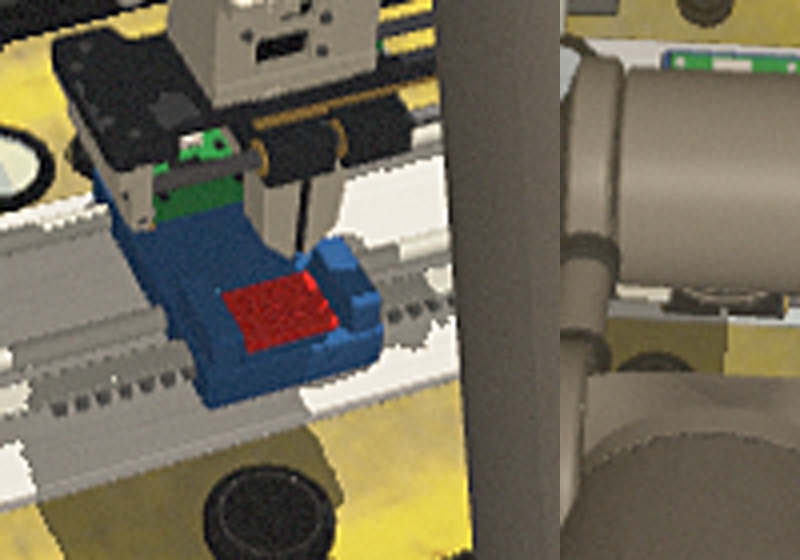

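The fingertips, with their front seam at crop (300,252), hang above the red button at crop (280,310). They line up with the projected TCP to about 1 mm, so I'm descending.

Emit:
jog_arm(targets=[{"xyz": [0,0,0.1],"spin": 0},{"xyz": [0,0,0.1],"spin": 0},{"xyz": [0,0,0.1],"spin": 0},{"xyz": [0,0,0.05],"spin": 0},{"xyz": [0,0,0.04],"spin": 0},{"xyz": [0,0,0.03],"spin": 0},{"xyz": [0,0,0.03],"spin": 0},{"xyz": [0,0,0.03],"spin": 0},{"xyz": [0,0,0],"spin": 0},{"xyz": [0,0,0],"spin": 0}])

```text
time: 5.3
tool_pos: [457.6, 43.1, 52.4]
tcp_rot: [3.142, -0.0, -0.078]
contact_force: [0.2, 0.2, 0.1]
grip_width: 0.4
finger_force: 0.0
```

Emit:
jog_arm(targets=[{"xyz": [0,0,0.02],"spin": 0},{"xyz": [0,0,0.02],"spin": 0},{"xyz": [0,0,0.02],"spin": 0},{"xyz": [0,0,0.02],"spin": 0},{"xyz": [0,0,0.02],"spin": 0},{"xyz": [0,0,0.02],"spin": 0},{"xyz": [0,0,0.02],"spin": 0},{"xyz": [0,0,0.015],"spin": 0},{"xyz": [0,0,0],"spin": 0},{"xyz": [0,0,0],"spin": 0}])

```text
time: 6.55
tool_pos: [457.5, 43.1, 40.2]
tcp_rot: [3.141, -0.0, -0.078]
contact_force: [-2.2, -0.0, 8.0]
grip_width: 0.7
finger_force: 3.9
```

Emit:
jog_arm(targets=[{"xyz": [0,0,0.01],"spin": 0},{"xyz": [0,0,0],"spin": 0},{"xyz": [0,-0.03,0],"spin": 0},{"xyz": [0,-0.03,0],"spin": 0},{"xyz": [0,-0.03,0],"spin": 0},{"xyz": [0,-0.03,0],"spin": 0},{"xyz": [0,-0.03,0],"spin": 0},{"xyz": [0,-0.03,0],"spin": 0},{"xyz": [0,-0.03,0],"spin": 0},{"xyz": [0,0,0],"spin": 0}])

```text
time: 7.8
tool_pos: [458.9, 60.1, 40.1]
tcp_rot: [-3.142, -0.001, -0.078]
contact_force: [-4.4, 0.8, 15.9]
grip_width: 0.1
finger_force: 7.9
```

Emit:
jog_arm(targets=[{"xyz": [0,-0.04,0],"spin": 0},{"xyz": [0,-0.08,0],"spin": 0},{"xyz": [0,-0.08,0],"spin": 0},{"xyz": [0,-0.08,0],"spin": 0},{"xyz": [0,-0.08,0],"spin": 0},{"xyz": [0,-0.08,0],"spin": 0},{"xyz": [0,-0.08,0],"spin": 0},{"xyz": [0,-0.08,0],"spin": 0},{"xyz": [0,-0.08,0],"spin": 0},{"xyz": [0,-0.04,0],"spin": 0}])

```text
time: 9.05
tool_pos: [463.5, 117.6, 40.1]
tcp_rot: [-3.142, -0.001, -0.078]
contact_force: [-3.4, -0.8, 14.9]
grip_width: 0.5
finger_force: 7.6
```

Run:
```python
from h import *
o=bot.get_obs(); print(o["tool_pos"],o["contact_force"],o["time"])
s=bot.capture("scene")
cv2.imwrite("pics/n2.png",cv2.resize(s[160:300,220:420],None,fx=4,fy=4,interpolation=2))
```

```text
[463.51587347 117.61286353  40.09352293] [-3.40233081 -0.81948078 14.90895815] 9.05
```

View pics/n2.png

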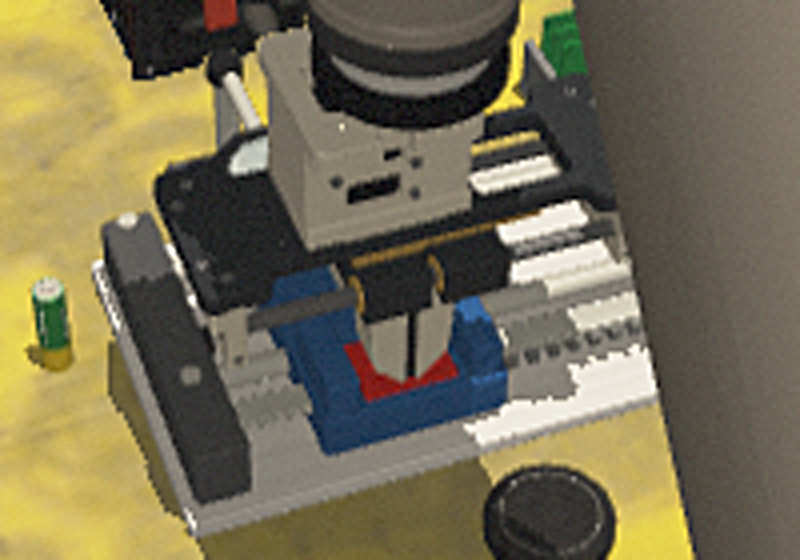

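The carriage follows, and the button (crop 405,375) is down under the tips. The blue front edge at crop (320,450) is about 25 mm from the end block.

Emit:
jog_arm(targets=[{"xyz": [0,-0.04,0],"spin": 0},{"xyz": [0,-0.04,0],"spin": 0},{"xyz": [0,-0.04,0],"spin": 0},{"xyz": [0,-0.04,0],"spin": 0},{"xyz": [0,-0.04,0],"spin": 0},{"xyz": [0,-0.04,0],"spin": 0},{"xyz": [0,-0.03,0],"spin": 0},{"xyz": [0,-0.02,0],"spin": 0},{"xyz": [0,0,0],"spin": 0},{"xyz": [0,0,0],"spin": 0}])

```text
time: 10.35
tool_pos: [465.4, 140.8, 40.1]
tcp_rot: [-3.141, -0.001, -0.078]
contact_force: [-3.8, 1.1, 15.1]
grip_width: 0.3
finger_force: 7.2
```

Emit:
jog_arm(targets=[{"xyz": [0,-0.01,0],"spin": 0},{"xyz": [0,-0.01,0],"spin": 0},{"xyz": [0,-0.01,0],"spin": 0},{"xyz": [0,-0.01,0],"spin": 0},{"xyz": [0,-0.01,0],"spin": 0},{"xyz": [0,0,0],"spin": 0},{"xyz": [0,0,0],"spin": 0},{"xyz": [0,0,0],"spin": 0},{"xyz": [0,0,0],"spin": 0},{"xyz": [0,0,0],"spin": 0}])

```text
time: 11.6
tool_pos: [465.5, 143.0, 40.1]
tcp_rot: [3.139, -0.001, -0.078]
contact_force: [-4.1, -8.1, 15.7]
grip_width: 0.1
finger_force: 7.9
```

Emit:
jog_arm(targets=[{"xyz": [0,0,-0.03],"spin": 0},{"xyz": [0,0,-0.03],"spin": 0},{"xyz": [0,0,-0.03],"spin": 0},{"xyz": [0,0,-0.03],"spin": 0},{"xyz": [0,0,-0.05],"spin": 0},{"xyz": [0,0,-0.1],"spin": 0},{"xyz": [0,0,-0.2],"spin": 0},{"xyz": [0,0,-0.3],"spin": 0},{"xyz": [0,0,-0.3],"spin": 0},{"xyz": [0,0,-0.3],"spin": 0}])

```text
time: 12.85
tool_pos: [465.4, 144.5, 149.9]
tcp_rot: [-3.142, -0.0, -0.078]
contact_force: [0.2, -0.4, -0.6]
grip_width: 0.4
finger_force: 0.0
```

Emit:
jog_arm(targets=[{"xyz": [-0.1,0.2,-0.3],"spin": 0},{"xyz": [-0.1,0.5,0],"spin": 0},{"xyz": [-0.1,0.5,0],"spin": 0},{"xyz": [-0.1,0.5,0],"spin": 0},{"xyz": [0,0.5,0],"spin": 0},{"xyz": [0,0.5,0],"spin": 0},{"xyz": [0,0.5,0],"spin": 0},{"xyz": [0,0.5,0],"spin": 0},{"xyz": [0,0.2,0],"spin": 0},{"xyz": [0,0,0],"spin": 0}])

```text
time: 14.1
tool_pos: [409.1, -164.3, 172.8]
tcp_rot: [-3.141, -0.0, -0.08]
contact_force: [0.8, -0.0, -0.3]
grip_width: 0.6
finger_force: 0.0
```

Run:
```python
from h import *
o=bot.get_obs(); print(o["tool_pos"],o["contact_force"],o["time"])
s=bot.capture("scene");t=bot.capture("top")
a=cv2.resize(s[160:300,220:420],None,fx=2,fy=2,interpolation=2)
b=cv2.resize(t[140:280,230:430],None,fx=2,fy=2,interpolation=2)
cv2.imwrite("pics/n3.png",np.hstack([a,b]))
for k,z,r1,r2 in(("red",46,(270,200,355,260),(250,210,400,290)),):
    c1,c2=cen(blob(t,k,r1)[0]),cen(blob(s,k,r2)[0]); print(c1,c2,two(c2,c1),plane("top",c1,z))
```

```text
[ 409.07390965 -164.34470072  172.78746855] [ 0.79504459 -0.01163823 -0.31450959] 14.1
[287. 223.] [305.76412964 251.92451477] (array([466.70516042, 142.82393421,  42.45211541]), np.float64(0.2703373413014346)) [466.28742999 142.41661047  46.        ]
```

View pics/n3.png

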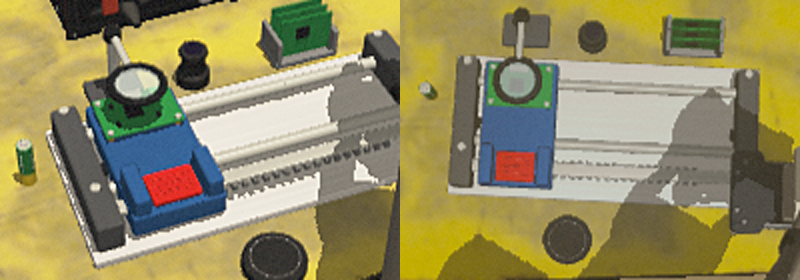

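The board lies under the lens at top crop (518,80). The button has moved 99.7 mm along the rails and is back at its raised height. The eyepiece, battery and cap haven't moved.

```bash
python3 -c "
from plant import bot
print(bot.close_job())"
```

```text
the job is handed in; nothing more can be done
None
```

The carriage is against the +y end stop on the magnifier's side with the board under the lens, the button is back up, the arm is clear, and I handed the job in at about 14 s (no verdict was returned).

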